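# Hang the check weight in sprung tongs over the balance pan

### The job

For the balance check, pick up the sprung weight tongs by their finger plates, put the open jaws around the neck of the tallest weight, squeeze until the index stands at the line on the gauge bar (16 mm jaw gap, so the jaws take it under the head without pinching the neck) and lift the weight out of its tray. Finish still holding: gap steady at the mark, the weight hanging upright and still over the middle of the balance pan, a few centimetres clear of it. The gripper must not touch the weights or the balance; leave the other two weights, the bowl and the calculator alone.

Things in the scene. Friction and masses are not known exactly. Their poses are not given: they have to be found in the camera images.
- tongs: Loose sprung weight tongs (large tweezers), bright steel, 165 mm long, 90 g, arms 14 mm tall, lying level on the rest. Origin midway between the two knurled finger plates at mid-height; +x along the middle line to the jaws, z up; the arms spring apart along y. They join at a bow 95 mm behind the origin and bend there as two hinges, each with an 11 N m/rad spring outward.
- plate_left (a point): Middle of the outer face of the left (+y) finger plate, where a finger presses. Each plate is 36 mm long in x and 20 mm tall. Width over both plates: 58 mm at rest (no squeeze), 46 mm at a light hold (jaw gap 36 mm, 8 N), 33 mm at the mark, where they are parallel and need about 15 N per finger. Gap = 1.58 x (width - 33 mm) + 16 mm.
- plate_right (a point): The same on the right finger plate. While the plates still diverge forward (before the mark) the tongs may creep back 2 to 3 mm in the grip as they are squeezed.
- jaw_left (a point): Inner edge of the left jaw at the middle of its bow, 55 mm ahead of the tongs' origin. Jaw gap = distance to jaw_right: 56 mm at rest, 16 mm at the mark. Each jaw is a flat prong 5 mm wide and 5 mm thick at the arms' mid-height, bowed outward round the opening, ends 67 mm ahead of the origin; at the mark its two ends leave only 10 mm, so the neck stays in.
- jaw_right (a point): The same on the right jaw.
- index (a point): Point of the small index on top of the left arm, 33 mm ahead of the tongs' origin, that runs beside the gauge bar.
- gauge_line (a point): The one engraved line on the gauge bar, a 7 mm wide flat bar fixed on top of the right arm and crossing over the left, 29 mm ahead of the tongs' origin. The index lies against it when the jaw gap is 16 mm.
- rest: Fixed low wooden rest 150 x 100 mm, 8 mm thick base, with two cross bars whose tops are 25 mm above the bench, 66 mm behind and 40 mm ahead of its centre. Origin under its centre, x along the tongs lying on it; the tongs' origin lies about over its centre, 31 to 32 mm above the bench.
- weight_large: The check weight, 200 g, polished steel, the tallest of three standing in the tray: body 28 mm across and 34 mm tall, above it a neck 12 mm across and 18 mm long, above that a flat-bottomed round head 26 mm across and 10 mm thick (62 mm in all). Origin at the centre of its underside, z up.
- neck (a point): Middle of the large weight's neck, 43 mm above its underside.
- weight_medium: Another knob weight, 41 mm tall, 26 mm across, 100 g: leave it.
- weight_small: The smallest knob weight, 35 mm tall, 20 mm across, 50 g: leave it.
- tray: Fixed shallow wooden tray, 100 x 210 mm with walls 16 mm high, felt floor 8 mm above the bench. Origin under its centre; the weights stand in a row along its y, about 65 mm apart, in any order.
- balance: Fixed top-pan balance, case 290 x 200 mm and 60 mm high; its display end is toward -x. Origin on the bench under the centre of the pan; the case reaches 175 mm from there to -x and 115 mm to +x.
- pan (a point): Centre of the top face of the round pan (138 mm across, 80 mm above the bench).
- bowl: Loose empty steel bowl 110 mm across and 45 mm tall at the back of the bench: leave it.
- calculator: Desk calculator at the back of the bench, fixed; leave it.

How it is judged:
On the way, in this order (a step that is already met when the one before it is completed fails the run):
1. the tongs are picked up off their rest by the finger plates, with the weight still standing in the tray (height (world z) of tongs above 0.048 m and contact force between tongs and the fingers above 1 N and distance of weight_large from where it was at the start of the episode below 0.006 m and distance between the grasp point and tongs below 0.03 m), for 0.2 s.
2. the large weight hangs by its head in the jaws, clear of the tray, with the jaw gap at the mark (height (world z) of weight_large above 0.025 m and contact force between weight_large and tongs above 1 N and distance between jaw_left and jaw_right between 0.013 and 0.019 m), for 0.3 s.
At the end, for the whole second after the job is handed in: The gripper still holds the tongs by the finger plates, jaw gap steady at 16 mm within 3 mm; the large weight hangs by its head in the jaws alone, still and upright within 0.3 rad, within 30 mm of the pan's centre and 8 to 80 mm above it, and the balance is not touched (horizontal distance between weight_large and pan below 0.03 m and height (world z) of weight_large between 0.088 and 0.16 m and angle between weight_large's own z axis and vertical below 0.3 rad and linear speed of weight_large below 0.03 m/s and contact force between weight_large and tongs above 1 N and contact force between weight_large and the arm below 0.2 N and contact force between each of weight_large, tongs and balance below 0.1 N and contact force between tongs and the fingers above 5 N and distance between jaw_left and jaw_right between 0.013 and 0.019 m and distance between the grasp point and tongs below 0.03 m); the arm keeps its last pose, push and grip.
It fails at once if the jaws pinch the weight's neck (gap under 12.5 mm, or jaws pressing on the weight with over 20 N) (distance between jaw_left and jaw_right below 0.0125 m or contact force between weight_large and tongs above 20 N).
It fails at once if the gripper touches a weight (contact force between any of weight_large, weight_medium, weight_small and the arm above 0.5 N).
It fails at once if the balance is touched by the arm or knocked with the weight or tongs (contact force between balance and the arm above 1 N or contact force between balance and tongs above 3 N or contact force between balance and weight_large above 6 N).
It fails at once if a bystander is disturbed (distance of any of weight_medium, weight_small from where it was at the start of the episode above 0.01 m or distance of bowl from where it was at the start of the episode above 0.02 m or contact force between calculator and the arm above 1 N).
It also fails if it takes over 61 s, if anything falls off the work surface, if the arm or the gripper's body presses on something with over 40 N, if the wrist force passes 120 N, or if a joint passes its speed limit or range.

### The arm

A 7-joint arm with a two-finger parallel gripper is mounted at the origin on the work surface. World frame = base frame: x ahead of the robot, y to its left, z up, the work surface at z = 0. Lengths are in m, angles in rad, forces in N, time in s.
With the tool pointing down it reaches from about 0.4 to 0.875 m from the base axis. Payload 19.3 kg.
Tool frame: the origin (TCP) lies at the very end of the fingers, on their centre line; the grasp point (between the pads) lies 19 mm behind it; z points along the fingers, y is the line along which they close (so a half turn about z gives the same grasp; the last joint's range is limited). The gripper opens to 85 mm and grips with 20 to 120 N. Pads are 22 mm wide; open, the fingers measure 114 mm over their backs; the gripper's body (76 mm by 85 mm) begins 54 mm behind the grasp point. The pads swing forward as they close: fully open they stand 13 mm farther back than shut.
Start: joints at [-1.36, 0.521, -0.036, 1.599, 0.021, 1.021, -0.113], TCP at [0.173, 0.601, 0.231] pointing down, gripper open.
Joint ranges: [-2.91, 2.91], [-0.3, 2.13], [-1.5, 1.42], [0.17, 2.43], [-1.26, 4.41], [0.16, 1.93], [-2.52, 2.52]. Speed limits (rad/s): [1.89, 1.89, 2.39, 2.39, 3.01, 3.01, 3.01].

### API

Orientations are given as [roll, pitch, yaw] about the fixed x, y, z axes, in that order (R = Rz(yaw) Ry(pitch) Rx(roll)).
In Python, from workcell import bot, grab_frame, calibration, job gives the robot as it stands.
- The arm moves only by the tool creep_tool, called after "Request:" as name(argument=value, ...) on one line, values as JSON. Schema: {"type":"object","properties":{"deltas":{"type":"object","properties":{"aperture":{"type":"array","items":{"type":"number"},"minItems":1,"maxItems":5},"tx":{"type":"array","items":{"type":"number"},"minItems":1,"maxItems":5},"ty":{"type":"array","items":{"type":"number"},"minItems":1,"maxItems":5},"tz":{"type":"array","items":{"type":"number"},"minItems":1,"maxItems":5},"rx":{"type":"array","items":{"type":"number"},"minItems":1,"maxItems":5},"ry":{"type":"array","items":{"type":"number"},"minItems":1,"maxItems":5},"rz":{"type":"array","items":{"type":"number"},"minItems":1,"maxItems":5}},"additionalProperties":false,"required":["aperture","tx","ty","tz","rx","ry","rz"]},"grip_force":{"type":"number"},"only":{"type":"string"},"quiet":{"type":"boolean"},"lines":{"type":"string"}},"required":["deltas"],"additionalProperties":false}. deltas is an object with one list for each field, all of the same length, 1 to 5, a row being the entries at one place: aperture (the finger opening in m), tx, ty, tz (the shift in fractions of the full range, 1 being 0.75 m), rx, ry, rz (a rotation vector in fractions of the full range, 1 being 180 degrees); each row is the pose to reach, as a shift and turn from the pose commanded when the call began, along the tool's axes at that moment; what a row does not reach only later rows make up. A row lasts 1/8 s, in which the tool goes at most 0.0625 m and 0.188 rad, less where a joint would pass 70% of its speed; a pose out of reach is approached as far as the arm can. The fingers move at their own pace and stop on an object; grip_force is the grip in N (left out, the last holds). Time passes only in rows, so rows that do not move let the fingers close. The tool returns the time, the measured TCP pose, the force, the opening and the grip force at its end. only (a regular expression) keeps the lines of the reply that match it, lines (a string "A,B") keeps lines A to B, and quiet returns only ok. Input that does not fit is refused with a message, and nothing moves.
- bot.observe(): the state, without advancing time (a new reading comes with each control period).
- grab_frame(name): name is "scene" or "side" or "wrist"; returns (picture, depth): 400x640x3 uint8, blue, green, red; 400x640 float32, m along the optical axis (not along the pixel's ray), 0 where there is no reading.
- calibration(name): a dict with "vfov" (degrees; the focal length in pixels is half the picture's height over the tangent of half this angle, whatever the lens; pixels are square), "cx", "cy" (the principal point, pixels), "eye" and "attitude" of the camera in the world. Camera axes: x right, y down, z forward; pixel columns grow to the right and rows downward; lengths in m; the calibration is good to about 2 mm. A picture is of the moment at which its call begins: read the wrist's pose just before it. calibration takes no time and is no camera call; for the wrist camera it gives the pose at the moment of the call.
- job.job_done(): hands the job in; it is judged then, once.
The state is a dict: "clock": time; "qpos": joint angles; "qd": joint speeds; "joint_efforts": joint torques, N m; "position": TCP position; "tool_rot": TCP orientation; "force": force on the tool from outside, world axes, zero at the start; "moment": the same for the moment, N m; "grip_width": finger opening in m; "finger_force": force on a finger pad.
Only numpy, scipy, OpenCV 4.12 (cv2) and the standard library are available. Lean on these libraries where they do the work, as an engineer would, in place of code of your own. Each camera call takes 0.05 s, during which the arm holds its last target. There are 200 camera calls.

## Working session

There is one attempt and no reset: what is moved stays moved. The work goes in short steps, Python scripts to look and compute and a tool call to move; the robot and the scene stay as the last step left them, time stands still between calls to the robot, and variables do not carry over. Pictures are saved under pics/ and viewed, at most 12 in all, crops included, and the job is handed in when it is done.

```bash
ls && mkdir -p pics && cat > h.py <<'E'
import numpy as np, cv2
from scipy.spatial.transform import Rotation as R
from workcell import bot, grab_frame, calibration, job
def att(c):
    a=np.array(c["attitude"],float)
    return a if a.shape==(3,3) else (R.from_euler('xyz',a).as_matrix() if a.size==3 else R.from_quat(a).as_matrix())
def foc(c,h=400): return h/2/np.tan(np.radians(c["vfov"])/2)
def ray(c,u,v):
    d=np.array([(u-c["cx"])/foc(c),(v-c["cy"])/foc(c),1.0]); return att(c)@d
def onplane(c,u,v,z):
    d=ray(c,u,v); e=np.array(c["eye"]); return e+d*(z-e[2])/d[2]
def cloud(c,depth):
    v,u=np.mgrid[0:400,0:640]; f=foc(c)
    p=np.stack([(u-c["cx"])/f*depth,(v-c["cy"])/f*depth,depth],-1)
    return p@att(c).T+np.array(c["eye"])
def proj(c,p):
    q=att(c).T@(np.array(p)-np.array(c["eye"])); f=foc(c); return q[:2]/q[2]*f+[c["cx"],c["cy"]]
E
python3 - <<'E'
from h import *
for n in ("scene","side","wrist"):
    c=calibration(n); im,d=grab_frame(n); print(n,c); cv2.imwrite(f"pics/{n}0.png",im); np.savez(f"{n}0.npz",im=im,d=d)
a=cv2.imread("pics/scene0.png");b=cv2.imread("pics/side0.png")
print(bot.observe())
E
```

```text
pics
scene {'vfov': 42.164213148319405, 'cx': 315.6002745026244, 'cy': 197.52089861574228, 'eye': array([1.04818456, 0.79300026, 0.81680309]), 'attitude': array([-2.27489023,  0.00649564,  2.64341235])}
side {'vfov': 42.07030663129628, 'cx': 320.8823909377517, 'cy': 213.87163634877595, 'eye': array([ 0.2139451 , -0.99074776,  0.71941239]), 'attitude': array([-2.09280601,  0.01019362, -0.42135888])}
wrist {'vfov': 71.90990181285801, 'cx': 319.3695339437141, 'cy': 193.55277486804724, 'eye': array([0.10195118, 0.62137991, 0.37334324]), 'attitude': array([2.84817745e+00, 7.23064791e-04, 1.28955784e+00])}
{'clock': 0.15, 'qpos': array([-1.36021556,  0.52188604, -0.03632987,  1.59983829,  0.02118924,
        1.02111145, -0.11279025]), 'qd': array([-1.00107930e-03, -2.56105595e-03,  6.38010876e-04, -2.26345048e-03,
        6.61052881e-05, -1.29686222e-04, -2.29487746e-06]), 'joint_efforts': array([ 1.89274397e-03, -9.27385354e+01,  1.98074408e+00, -3.70056224e+01,
        1.80100749e-02,  6.39648046e-03,  4.01636407e-05]), 'position': array([0.17314772, 0.6002865 , 0.23086623]), 'tool_rot': array([-3.14073521e+00,  4.67454776e-05,  2.86080513e+00]), 'force': array([-0.38220154, -0.26612492,  0.8073103 ]), 'moment': array([-0.00031825, -0.05053652, -0.00182032]), 'finger_force': 0.0, 'grip_width': 0.08540633172295521}
```

View pics/scene0.png

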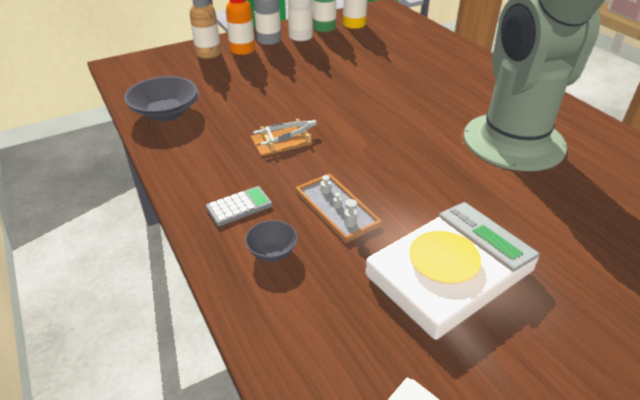

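View pics/side0.png

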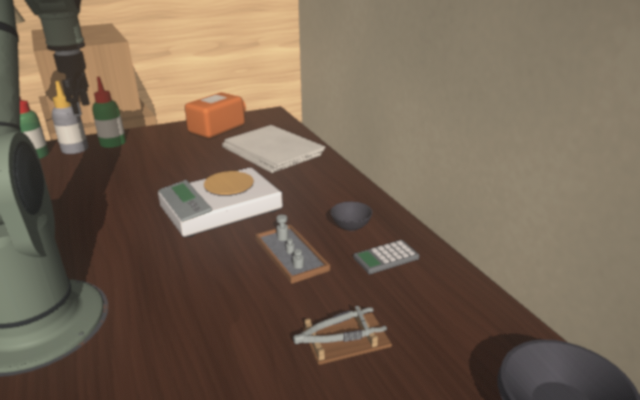

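The scene view shows the tongs on their rest at about (285,132), with the jaws pointing left-up or right-up (unclear yet). The tray is at (338,208) with its tallest weight at (351,212), the pan at (445,257), the bowl at (272,243) and the calculator at (240,206). In the side view the tongs' bow is at (297,340), with the jaws to the right at (378,320).

```bash
python3 - <<'E'
from h import *
S={}
for n in ("scene","side"):
    z=np.load(f"{n}0.npz"); c=calibration(n); S[n]=(z["im"],z["d"],c,cloud(c,z["d"]))
for n,box in (("scene",(390,200,500,310)),("side",(195,160,265,205))):
    im,d,c,P=S[n]; x0,y0,x1,y1=box
    h=cv2.cvtColor(im,cv2.COLOR_BGR2HSV); m=np.zeros((400,640),np.uint8)
    m[y0:y1,x0:x1]=((h[...,0]>8)&(h[...,0]<35)&(h[...,1]>110))[y0:y1,x0:x1]
    k,l,st,ce=cv2.connectedComponentsWithStats(m); i=1+np.argmax(st[1:,4]); m=l==i
    e=cv2.fitEllipse(max(cv2.findContours(m.astype(np.uint8),0,2)[0],key=len))
    print(n,"pan",e,onplane(c,*e[0],0.08),"cloud med",np.median(P[m],0))
# tray cloud / weights
for n,box in (("scene",(290,165,390,250)),("side",(250,205,335,285)),):
    im,d,c,P=S[n]; x0,y0,x1,y1=box
    Q=P[y0:y1,x0:x1].reshape(-1,3); uv=np.stack(np.meshgrid(range(x0,x1),range(y0,y1)),-1).reshape(-1,2)
    for lo,hi in ((.022,.085),(.055,.08)):
        s=(Q[:,2]>lo)&(Q[:,2]<hi); pts=Q[s]
        print(n,lo,s.sum(),pts.mean(0) if s.any() else "", uv[s].mean(0))
for n,box in (("scene",(245,110,325,160)),("side",(285,295,400,365)),):
    im,d,c,P=S[n]; x0,y0,x1,y1=box
    Q=P[y0:y1,x0:x1].reshape(-1,3); s=(Q[:,2]>.027)&(Q[:,2]<.06); p=Q[s]
    print(n,"tongs",s.sum(),p.mean(0),p.min(0),p.max(0))
A=cv2.resize(S["scene"][0][105:255,245:395],(600,600),interpolation=2)
B=cv2.resize(S["side"][0][205:365,245:405],(600,600),interpolation=2)
cv2.imwrite("pics/crops.png",cv2.resize(np.hstack([A,B]),(800,400)))
E
```

```text
scene pan ((445.1351013183594, 256.6643981933594), (49.339256286621094, 69.96267700195312), 103.2562026977539) [0.50339527 0.30466033 0.08      ] cloud med [0.48957265 0.3075771  0.08175546]
side pan ((227.40682983398438, 181.98974609375), (22.520597457885742, 46.30011749267578), 86.79829406738281) [0.50059395 0.29817362 0.08      ] cloud med [0.50108176 0.29689113 0.08029116]
scene 0.022 611 [0.60361693 0.04668353 0.04391979] [332.92962357 210.41080196]
scene 0.055 127 [0.57620018 0.09621212 0.06862872] [355.96850394 210.74015748]
side 0.022 568 [0.58086151 0.06218254 0.03932786] [285.85739437 229.41549296]
side 0.055 76 [0.57290531 0.06837288 0.06760747] [281.         218.22368421]
scene tongs 609 [ 0.54774273 -0.30953286  0.03495656] [ 0.45663906 -0.36146146  0.02703972] [ 0.63325366 -0.25889593  0.04599442]
side tongs 1054 [ 0.54409935 -0.3135086   0.03432847] [ 0.45595622 -0.36232743  0.02702922] [ 0.63415312 -0.26028334  0.04375153]
```

View pics/crops.png

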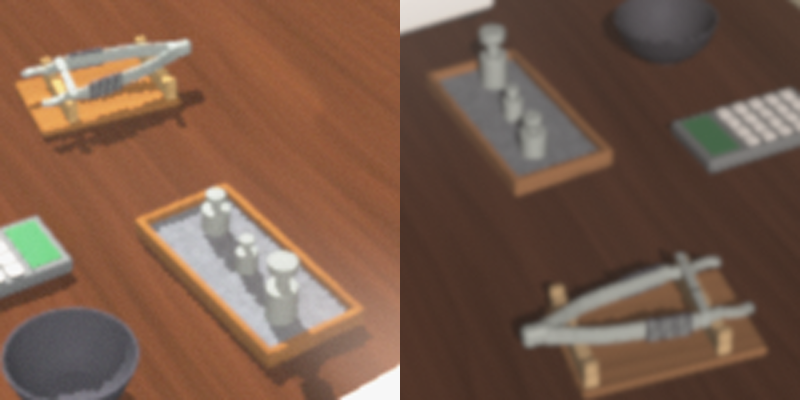

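```bash
python3 - <<'E'
from h import *
def sym(p,z):  # axis from bow centre and front ends
    p=p[:,:2]; c=p.mean(0); ax=np.linalg.svd(p-c)[2][0]; ax*=np.sign(ax[0])
    for _ in range(5):
        n=np.array([-ax[1],ax[0]]); s=(p-c)@ax; t=(p-c)@n
        S=np.linspace(s.min()+.01,s.max()-.02,14); mid=[]
        for a,b in zip(S[:-1],S[1:]):
            k=(s>=a)&(s<b); tt=t[k]; mid.append(((a+b)/2,(np.percentile(tt,3)+np.percentile(tt,97))/2,np.ptp(tt)))
        mid=np.array(mid); f=np.polyfit(mid[:,0],mid[:,1],1)
        c=c+n*f[1]; ax=ax+n*f[0]; ax/=np.linalg.norm(ax)
    s=(p-c)@ax
    return c,ax,c+ax*s.min(),c+ax*s.max(),np.arctan2(ax[1],ax[0]),np.ptp(s),mid[:,2]
for n,box,wb in (("scene",(245,110,325,160),(290,165,390,250)),("side",(285,295,400,365),(250,205,335,285))):
    z=np.load(f"{n}0.npz"); c=calibration(n); P=cloud(c,z["d"]); im=z["im"]
    x0,y0,x1,y1=box; Q=P[y0:y1,x0:x1].reshape(-1,3); p=Q[(Q[:,2]>.0285)&(Q[:,2]<.06)]
    r=sym(p,.03); print(n,"bow",r[2].round(4),"tip",r[3].round(4),"yaw",r[4].round(3),"len",r[5].round(4),(r[6]*1e3).round(0))
    print("   origin from bow+98:",(r[2]+r[1]*.097).round(4),"from tip-67",(r[3]-r[1]*.067).round(4))
    x0,y0,x1,y1=wb; Q=P[y0:y1,x0:x1].reshape(-1,3)
    w=(Q[:,0]>.5)&(Q[:,0]<.68)&(Q[:,1]<.16)
    wt=Q[w&(Q[:,2]>.025)&(Q[:,2]<.075)]
    # cluster
    lab=cv2.kmeans(wt[:,:2].astype(np.float32),3,None,(3,50,1e-5),10,cv2.KMEANS_PP_CENTERS)[1].ravel()
    for i in range(3):
        g=wt[lab==i]; print("  weight",len(g),g.mean(0).round(4),"zmax",np.percentile(g[:,2],97).round(4),"ext",np.ptp(g,0).round(3))
    h=Q[w&(Q[:,2]>.062)&(Q[:,2]<.075)]; print("  head",h.mean(0).round(4),np.ptp(h,0).round(3))
    tr=Q[(Q[:,2]>.005)&(Q[:,2]<.02)&w]; rr=cv2.minAreaRect(tr[:,:2].astype(np.float32)); print("  tray",rr)
E
```

```text
scene bow [ 0.4567 -0.3017] tip [ 0.633  -0.3186] yaw -0.096 len 0.1771 [15. 26. 90. 85. 47. 52. 57. 61. 63. 64. 65. 85. 89.]
   origin from bow+98: [ 0.5533 -0.311 ] from tip-67 [ 0.5663 -0.3122]
  weight 117 [ 0.5673 -0.0522  0.0383] zmax 0.0529 ext [0.026 0.026 0.029]
  weight 258 [0.577  0.0765 0.0517] zmax 0.0733 ext [0.028 0.029 0.05 ]
  weight 72 [0.5702 0.0079 0.0348] zmax 0.0457 ext [0.02  0.019 0.023]
  head [0.576  0.0748 0.0703] [0.026 0.026 0.012]
  tray ((0.5856544375419617, -0.015779227018356323), (0.3352823555469513, 0.17165349423885345), 87.58431243896484)
side bow [ 0.4563 -0.303 ] tip [ 0.6326 -0.3195] yaw -0.093 len 0.177 [15. 22. 91. 89. 44. 47. 54. 59. 62. 64. 64. 90. 89.]
   origin from bow+98: [ 0.5529 -0.312 ] from tip-67 [ 0.5659 -0.3132]
  weight 115 [ 0.5644 -0.0602  0.0373] zmax 0.0505 ext [0.025 0.025 0.026]
  weight 192 [0.5725 0.0665 0.0501] zmax 0.0715 ext [0.029 0.031 0.049]
  weight 61 [0.5681 0.0023 0.0342] zmax 0.0454 ext [0.019 0.022 0.021]
  head [0.573  0.0686 0.0683] [0.026 0.029 0.013]
  tray ((0.5993631482124329, 0.02170535922050476), (0.16388541460037231, 0.2439638078212738), 3.8420844078063965)
```

The manual's scale: shifts go in shares of 0.75 m and turns go in shares of 180 degrees. Converting my numbers, -0.27 m / 0.75 = -0.36, -0.11 m / 0.75 = -0.1467, 0.18 rad / 3.1416 = 0.0573.

Request:
creep_tool(deltas={"aperture": [0.085, 0.085, 0.085, 0.085, 0.085], "tx": [-0.0667, -0.14, -0.2133, -0.2867, -0.36], "ty": [-0.0267, -0.06, -0.0867, -0.12, -0.1467], "tz": [0, 0, 0, 0, 0], "rx": [0, 0, 0, 0, 0], "ry": [0, 0, 0, 0, 0], "rz": [0.0573, 0.1146, 0.1719, 0.2292, 0.2865]})

```text
clock: 0.78
position: [0.4034, 0.4184, 0.2314]
tool_rot: [-3.142, -0.0, 1.955]
force: [-0.0, 1.2, 0.5]
grip_width: 0.085
finger_force: 0.0
```

```bash
python3 -c "
from h import *
s=bot.observe(); print(s['position'],s['tool_rot'],s['qpos'])"
```

```text
[0.40337242 0.41844132 0.23137608] [-3.14153878e+00 -3.65309938e-05  1.95485429e+00] [-1.06822363  0.46087565  0.22770744  1.72874794 -0.12243175  0.96585427
 -0.4096543 ]
```

Scaled: -0.293 m / 0.75 = -0.3907, 0.062 m / 0.75 = 0.0827, 0.9 rad / 3.1416 = 0.2865.

Request:
creep_tool(deltas={"aperture": [0.085, 0.085, 0.085, 0.085, 0.085], "tx": [-0.08, -0.16, -0.24, -0.32, -0.3907], "ty": [0.016, 0.0333, 0.0493, 0.0667, 0.0827], "tz": [0, 0, 0, 0, 0], "rx": [0, 0, 0, 0, 0], "ry": [0, 0, 0, 0, 0], "rz": [0.0573, 0.1146, 0.1719, 0.2292, 0.2865]})

```text
clock: 1.4
position: [0.5718, 0.1705, 0.2314]
tool_rot: [3.141, -0.0, 1.054]
force: [0.3, 0.8, -0.6]
grip_width: 0.085
finger_force: 0.0
```

```bash
python3 -c "
from h import *
s=bot.observe(); print(s['position'],s['tool_rot'],s['qpos'])"
```

```text
[0.57180996 0.17050033 0.23135819] [ 3.14144984e+00 -2.87810562e-05  1.05435248e+00] [-0.72459332  0.52124043  0.49059663  1.69703408 -0.28351335  0.99438189
 -0.64978922]
```

Scaled: -0.135 m / 0.75 = -0.18, -0.12 m / 0.75 = -0.16, 0.925 rad / 3.1416 = 0.2944.

Request:
creep_tool(deltas={"aperture": [0.085, 0.085, 0.085, 0.085, 0.085], "tx": [-0.04, -0.08, -0.12, -0.16, -0.18], "ty": [0, 0, 0, 0.0067, 0.0067], "tz": [0, 0, 0, 0, 0], "rx": [0, 0, 0, 0, 0], "ry": [0, 0, 0, 0, 0], "rz": [0.0589, 0.1178, 0.1767, 0.2355, 0.2944]}, quiet=true)

```text
ok
```

Request:
creep_tool(deltas={"aperture": [0.085, 0.085, 0.085], "tx": [0, 0, 0], "ty": [0, 0, 0], "tz": [0, 0, 0], "rx": [0, 0, 0], "ry": [0, 0, 0], "rz": [0.0589, 0.0716, 0.0716]})

```text
clock: 2.4
position: [0.5093, 0.0526, 0.2312]
tool_rot: [3.141, 0.0, -0.086]
force: [0.1, -0.1, -0.2]
grip_width: 0.085
finger_force: 0.0
```

```bash
python3 - <<'E'
from h import *
s=bot.observe(); print(s['qpos'])
c=calibration("wrist"); im,d=grab_frame("wrist"); print(c); np.savez("w1.npz",im=im,d=d,**{k:np.array(v) for k,v in c.items()}); cv2.imwrite("pics/w1.png",im)
E
```

```text
[-0.82631731  0.46106844  0.8331567   1.92265679 -0.41944736  0.94045215
 -1.44755915]
{'vfov': 71.90990181285801, 'cx': 319.3695339437141, 'cy': 193.55277486804724, 'eye': array([0.58271635, 0.04681929, 0.37369762]), 'attitude': array([ 2.84656945e+00,  1.03947531e-04, -1.65683564e+00])}
```

View pics/w1.png

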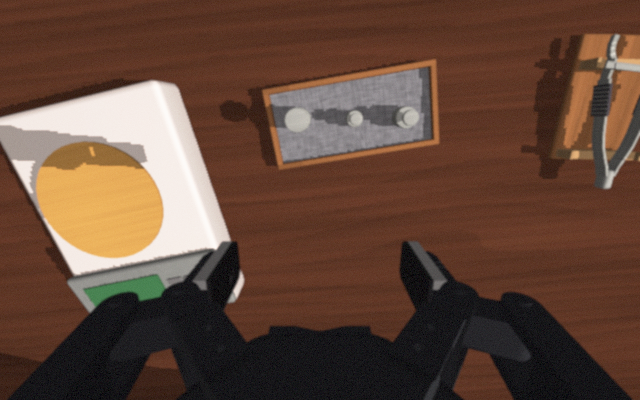

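The wrist view shows the large weight's head at (298,119), the small weight at (355,118), the medium at (407,117), the pan at (100,199) and the tongs' bow at (604,184).

```bash
python3 - <<'E'
from h import *
z=np.load("w1.npz"); c={k:z[k] for k in("vfov","cx","cy","eye","attitude")}; im=z["im"]; P=cloud(c,z["d"])
m=(P[...,2]>.06)&(P[...,2]<.08); m[:, :260]=0; m[:,340:]=0; m[160:]=0
v,u=np.nonzero(m); (a,b),r=cv2.minEnclosingCircle(np.stack([u,v],1).astype(np.float32)); print("head px",a,b,r,m.sum(),"->",onplane(c,a,b,.070),"cloud",P[m].mean(0),np.ptp(P[m],0))
h=cv2.cvtColor(im,cv2.COLOR_BGR2HSV)
m=((h[...,0]>8)&(h[...,0]<35)&(h[...,1]>110)&(h[...,2]>150)).astype(np.uint8); m[:,200:]=0; m[:110]=0
e=cv2.fitEllipse(cv2.convexHull(max(cv2.findContours(m,0,2)[0],key=cv2.contourArea))); print("pan",e,onplane(c,*e[0],.08))
m=((P[...,2]>.011)&(P[...,2]<.021)).astype(np.uint8); m[:,:240]=0;m[:,460:]=0;m[190:]=0
q=cv2.boxPoints(cv2.minAreaRect(np.argwhere(m)[:,::-1].astype(np.float32)))
w=np.array([onplane(c,*x,.016) for x in q]); print("tray",w.round(3),w.mean(0),np.linalg.norm(w[1]-w[0]),np.linalg.norm(w[2]-w[1]))
for x in((355,118,.041),(407,117,.047)): print(onplane(c,*x))
E
```

```text
head px 296.46063232421875 119.78346252441406 12.303646087646484 469 -> [0.57464275 0.07202699 0.07      ] cloud [0.57464836 0.07210333 0.06986698] [0.02489845 0.02495588 0.01095668]
pan ((99.57630157470703, 202.04690551757812), (101.39106750488281, 132.72608947753906), 115.8447036743164) [0.50507582 0.30148326 0.08      ]
tray [[ 0.612  0.114  0.016]
 [ 0.628 -0.094  0.016]
 [ 0.53  -0.116  0.016]
 [ 0.51   0.11   0.016]] [0.57007576 0.00367141 0.016     ] 0.20912565165371044 0.10061834901645217
[0.57001105 0.00631736 0.041     ]
[ 0.56623883 -0.05216677  0.047     ]
```

Scaled: 0.3 m / 0.75 = 0.4, 0.06 m / 0.75 = 0.08.

Request:
creep_tool(deltas={"aperture": [0.085, 0.085, 0.085, 0.085, 0.085], "tx": [0.0133, 0.0267, 0.04, 0.0533, 0.0667], "ty": [0.08, 0.16, 0.24, 0.32, 0.4], "tz": [0, 0, 0, 0, 0], "rx": [0, 0, 0, 0, 0], "ry": [0, 0, 0, 0, 0], "rz": [0, 0, 0, 0, 0]}, quiet=true)

```text
ok
```

Request:
creep_tool(deltas={"aperture": [0.085, 0.085, 0.085], "tx": [0.0133, 0.0133, 0.0133], "ty": [0.08, 0.08, 0.08], "tz": [0, 0, 0], "rx": [0, 0, 0], "ry": [0, 0, 0], "rz": [0, 0, 0]})

```text
clock: 3.45
position: [0.5369, -0.3115, 0.231]
tool_rot: [-3.141, 0.0, -0.088]
force: [0.4, 0.6, 0.7]
grip_width: 0.0849
finger_force: 0.0
```

```bash
python3 - <<'E'
from h import *
s=bot.observe(); print(s['qpos'])
c=calibration("wrist"); im,d=grab_frame("wrist"); np.savez("w2.npz",im=im,d=d,**{k:np.array(v) for k,v in c.items()}); cv2.imwrite("pics/w2.png",im)
P=cloud(c,d); m=(P[...,2]>.028)&(P[...,2]<.06)&(P[...,1]<-.24)&(P[...,1]>-.38)&(P[...,0]>.43)
p=P[m][:,:2]; print(m.sum(),p.min(0),p.max(0))
E
```

```text
[-0.04465605  0.63139093  0.75109121  1.63875178 -0.47889842  1.06484067
 -0.81074297]
1513 [ 0.45778983 -0.36156865] [ 0.63412551 -0.26053524]
```

View pics/w2.png

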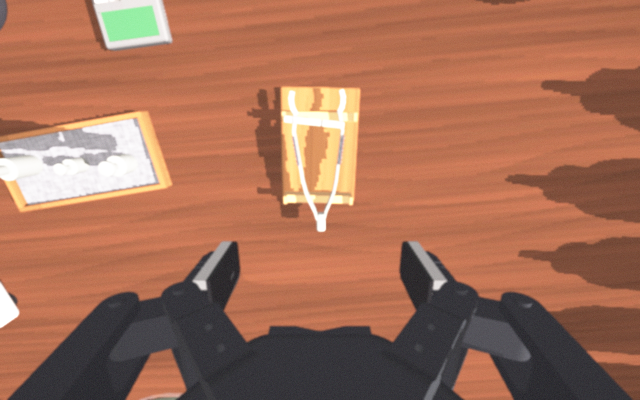

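The overexposed wrist view shows the bow's end at (321,231), jaw tips at (292,91) and (343,91), the gauge bar at row ~120 and the plates beside it at rows ~130–165.

```bash
python3 - <<'E'
from h import *
z=np.load("w2.npz"); c={k:z[k] for k in("vfov","cx","cy","eye","attitude")}; im=z["im"]; d=z["d"]; P=cloud(c,d)
b=onplane(c,321,231,.0385); t1=onplane(c,292,90.5,.034); t2=onplane(c,343,90.5,.034); t=(t1+t2)/2
print("bow",b,"tips",t1,t2,"len",np.linalg.norm((t-b)[:2]),"yaw",np.arctan2(*(t-b)[1::-1]))
h=cv2.cvtColor(im,cv2.COLOR_BGR2HSV); m=((h[...,1]<60)&(h[...,2]>90)).astype(np.uint8)
m[:, :275]=0; m[:,365:]=0; m[:85]=0; m[235:]=0
yaw=-.09; ax=np.array([np.cos(yaw),np.sin(yaw)]); n=np.array([-ax[1],ax[0]])
v,u=np.nonzero(m); W=np.array([onplane(c,a,bb,.0375) for a,bb in zip(u,v)])[:,:2]
o=b[:2]; s=(W-o)@ax; tt=(W-o)@n
for a in np.arange(-.004,.176,.006):
    k=(s>=a)&(s<a+.006)
    if k.any(): print((a*1e3).round(),(tt[k].min()*1e3).round(1),(tt[k].max()*1e3).round(1),k.sum())
cv2.imwrite("pics/w2c.png",cv2.resize(im[80:240,265:375],(550,600 if 0 else 800))[:600])
E
```

```text
bow [ 0.45698993 -0.30581415  0.0385    ] tips [ 0.63424559 -0.28759405  0.034     ] [ 0.62903915 -0.34630211  0.034     ] len 0.17500696844764083 yaw -0.06366293278650818
-4.0 -4.0 5.3 13
2.0 -5.3 5.3 36
8.0 -5.3 6.6 47
14.0 -5.2 7.9 43
20.0 -6.5 10.5 53
26.0 -9.0 13.1 47
32.0 -11.5 15.6 43
38.0 -38.5 47.7 105
44.0 -38.3 47.6 152
50.0 -17.7 21.8 37
56.0 -18.8 24.2 42
62.0 -19.9 25.4 38
68.0 -21.0 26.6 37
74.0 -21.0 27.7 42
80.0 -22.1 28.8 42
86.0 -22.0 29.9 32
92.0 -23.1 31.0 39
98.0 -24.2 30.9 39
104.0 -25.2 32.0 40
110.0 -25.0 33.1 38
116.0 -26.0 34.1 39
122.0 -26.0 35.1 40
128.0 -27.0 35.0 48
134.0 -26.8 43.0 257
140.0 -40.8 45.2 302
146.0 -40.6 46.1 262
152.0 -26.3 37.7 84
158.0 -27.3 38.8 65
164.0 -27.2 38.6 78
170.0 -27.0 37.3 59
```

Scaled: 0.1 m / 0.75 = 0.1333, 0.05 m / 0.75 = 0.0667.

Request:
creep_tool(deltas={"aperture": [0.085, 0.085, 0.085, 0.085], "tx": [0.0067, 0.0133, 0.0133, 0.0133], "ty": [0, 0, 0, 0], "tz": [0.0667, 0.1333, 0.1333, 0.1333], "rx": [0, 0, 0, 0], "ry": [0, 0, 0, 0], "rz": [0, 0, 0, 0]})

```text
clock: 4.0
position: [0.5476, -0.3125, 0.1333]
tool_rot: [3.141, -0.001, -0.088]
force: [-0.4, -0.3, 1.1]
grip_width: 0.0849
finger_force: 0.0
```

```bash
python3 - <<'E'
from h import *
c=calibration("wrist"); im,d=grab_frame("wrist"); np.savez("w3.npz",im=im,d=d,**{k:np.array(v) for k,v in c.items()}); cv2.imwrite("pics/w3.png",im)
print(c["eye"],c["attitude"])
E
```

```text
[ 0.62075714 -0.31830469  0.27589992] [ 2.84821170e+00 -3.14355218e-04 -1.65934344e+00]
```

View pics/w3.png

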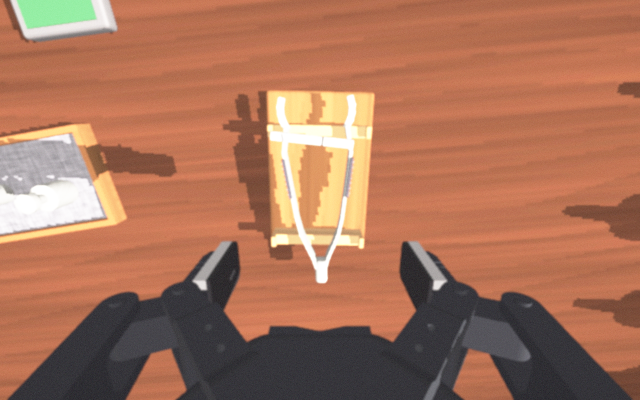

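In this closer view the jaw tips are at (281,97) and (351,97), the bow's end at (321,282), the gauge bar at rows 135–148 and the dark knurled plates at about (290,185) and (347,178).

```bash
python3 - <<'E'
from h import *
z=np.load("w3.npz"); c={k:z[k] for k in("vfov","cx","cy","eye","attitude")}; im=z["im"]
h=cv2.cvtColor(im,cv2.COLOR_BGR2HSV); m=((h[...,1]<70)&(h[...,2]>60)).astype(np.uint8)
# row-wise steel segments, mid-line at arm top height
for r in list(range(94,134,6))+list(range(150,236,7))+list(range(248,286,4)):
    u=np.nonzero(m[r,262:380])[0]+262
    if len(u)==0: continue
    l,rr=u.min(),u.max(); A=onplane(c,l,r,.0375); B=onplane(c,rr,r,.0375); print(r,l,rr,A[:2].round(4),B[:2].round(4),"mid",((A+B)/2)[:2].round(4),"w",round(np.linalg.norm(A-B)*1e3,1))
# dark plate pixels
k=((h[...,1]<90)&(h[...,2]>25)&(h[...,2]<150)).astype(np.uint8); k[:, :275]=0;k[:,360:]=0;k[:150]=0;k[215:]=0
n,l,st,ce=cv2.connectedComponentsWithStats(k)
for i in range(1,n):
    if st[i,4]>15: print(st[i],ce[i],onplane(c,*ce[i],.04))
print("tips",onplane(c,281,96,.034),onplane(c,351,96,.034),"bow",onplane(c,321,282,.0385))
E
```

```text
94 351 352 [ 0.6311 -0.3452] [ 0.631 -0.346] mid [ 0.6311 -0.3456] w 0.8
100 277 354 [ 0.6318 -0.2845] [ 0.6263 -0.3474] mid [ 0.629  -0.3159] w 63.1
106 276 355 [ 0.6273 -0.2831] [ 0.6215 -0.3479] mid [ 0.6244 -0.3155] w 65.1
112 276 355 [ 0.6226 -0.2824] [ 0.6168 -0.3477] mid [ 0.6197 -0.3151] w 65.5
118 278 354 [ 0.6176 -0.2835] [ 0.612  -0.3466] mid [ 0.6148 -0.315 ] w 63.4
124 280 351 [ 0.6127 -0.2845] [ 0.6074 -0.3438] mid [ 0.61   -0.3142] w 59.6
130 268 370 [ 0.6087 -0.2738] [ 0.6011 -0.3596] mid [ 0.6049 -0.3167] w 86.1
150 281 353 [ 0.591  -0.2825] [ 0.5855 -0.3444] mid [ 0.5883 -0.3134] w 62.1
157 282 352 [ 0.5849 -0.2826] [ 0.5795 -0.3432] mid [ 0.5822 -0.3129] w 60.8
164 282 352 [ 0.5788 -0.2818] [ 0.5734 -0.3428] mid [ 0.5761 -0.3123] w 61.2
171 284 351 [ 0.5725 -0.2828] [ 0.5672 -0.3416] mid [ 0.5698 -0.3122] w 59.1
178 285 351 [ 0.5661 -0.2829] [ 0.5609 -0.3413] mid [ 0.5635 -0.3121] w 58.6
185 287 349 [ 0.5595 -0.2839] [ 0.5546 -0.3391] mid [ 0.5571 -0.3115] w 55.5
192 288 349 [ 0.553 -0.284] [ 0.5481 -0.3388] mid [ 0.5505 -0.3114] w 55.0
199 290 346 [ 0.5462 -0.285 
[... 546 characters left out ...]
892 -0.3189] mid [ 0.4903 -0.3069] w 24.1
256 309 330 [ 0.4869 -0.2964] [ 0.4851 -0.3167] mid [ 0.486  -0.3065] w 20.4
260 311 329 [ 0.4824 -0.2979] [ 0.4808 -0.3154] mid [ 0.4816 -0.3066] w 17.5
264 313 328 [ 0.4778 -0.2994] [ 0.4765 -0.3141] mid [ 0.4772 -0.3067] w 14.7
268 314 327 [ 0.4733 -0.3   ] [ 0.4722 -0.3127] mid [ 0.4727 -0.3064] w 12.8
272 315 327 [ 0.4687 -0.3005] [ 0.4677 -0.3124] mid [ 0.4682 -0.3065] w 11.9
276 315 327 [ 0.4642 -0.3001] [ 0.4632 -0.312 ] mid [ 0.4637 -0.3061] w 11.9
280 316 326 [ 0.4596 -0.3007] [ 0.4587 -0.3106] mid [ 0.4591 -0.3057] w 10.0
tips [ 0.63481289 -0.2877366   0.034     ] [ 0.6296885 -0.3454668  0.034    ] bow [ 0.45751169 -0.30551701  0.0385    ]
```

Scaled: 0.08 m / 0.75 = 0.1067, 0.05 m / 0.75 = 0.0667, -0.025 rad / 3.1416 = -0.008.

Request:
creep_tool(deltas={"aperture": [0.085, 0.085, 0.085, 0.085, 0.085], "tx": [0.0133, 0.0233, 0.0233, 0.0233, 0.0233], "ty": [-0.0027, -0.0027, -0.0027, -0.0027, -0.0027], "tz": [0.0267, 0.0667, 0.1067, 0.1067, 0.1067], "rx": [0, 0, 0, 0, 0], "ry": [0, 0, 0, 0, 0], "rz": [-0.008, -0.008, -0.008, -0.008, -0.008]})

```text
clock: 4.68
position: [0.5651, -0.3125, 0.0525]
tool_rot: [3.141, -0.001, -0.064]
force: [-0.8, -0.2, -0.1]
grip_width: 0.0849
finger_force: 0.0
```

```bash
python3 - <<'E'
from h import *
c=calibration("wrist"); im,d=grab_frame("wrist"); np.savez("w4.npz",im=im,d=d,**{k:np.array(v) for k,v in c.items()})
h=cv2.cvtColor(im,cv2.COLOR_BGR2HSV); m=((h[...,1]<70)&(h[...,2]>60)).astype(np.uint8)
cv2.imwrite("pics/w4.png",im)
E
```

```text
(no output)
```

View pics/w4.png

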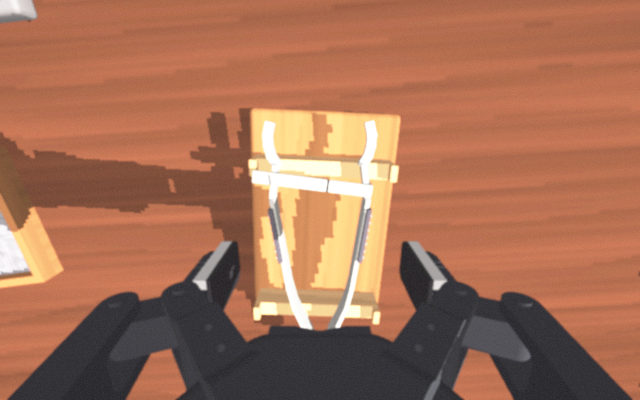

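Tongs are centred between the open fingers (pads at columns 238 and 402). The plates run at rows ~205–262 (left column 277, right column 365), and the gauge line is at (328,185).

```bash
python3 - <<'E'
from h import *
z=np.load("w4.npz"); c={k:z[k] for k in("vfov","cx","cy","eye","attitude")}
for a,b in (((271,205),(284,262)),((369,208),(360,262))):
    A=onplane(c,*a,.0415);B=onplane(c,*b,.0415);print(A,B,np.linalg.norm(A-B),(A+B)/2)
print("line",onplane(c,328,185,.041),"tips",onplane(c,268,122,.034),onplane(c,371,122,.034))
E
```

```text
[ 0.58690994 -0.28469902  0.0415    ] [ 0.54862573 -0.28849968  0.0415    ] 0.038472397976454464 [ 0.56776784 -0.28659935  0.0415    ]
[ 0.58130808 -0.34234133  0.0415    ] [ 0.5455423  -0.33624142  0.0415    ] 0.03628222364036538 [ 0.56342519 -0.33929138  0.0415    ]
line [ 0.59679774 -0.31892073  0.041     ] tips [ 0.63395828 -0.28716598  0.034     ] [ 0.63020548 -0.34536793  0.034     ]
```

Scaled: 0.0395 m / 0.75 = 0.0527, 0.02 m / 0.75 = 0.0267.

Request:
creep_tool(deltas={"aperture": [0.085, 0.085, 0.085], "tx": [0, 0, 0], "ty": [0, 0, 0], "tz": [0.0267, 0.0527, 0.0527], "rx": [0, 0, 0], "ry": [0, 0, 0], "rz": [0, 0, 0]}, grip_force=30)

```text
clock: 5.1
position: [0.5636, -0.3116, 0.01]
tool_rot: [-3.141, 0.003, -0.064]
force: [0.5, -0.1, 0.5]
grip_width: 0.0853
finger_force: 0.0
```

Request:
creep_tool(deltas={"aperture": [0.06, 0.05, 0.046, 0.046, 0.046], "tx": [0, 0, 0, 0, 0], "ty": [0, 0, 0, 0, 0], "tz": [0, 0, 0, 0, 0], "rx": [0, 0, 0, 0, 0], "ry": [0, 0, 0, 0, 0], "rz": [0, 0, 0, 0, 0]}, grip_force=30)

```text
clock: 5.72
position: [0.5653, -0.3125, 0.013]
tool_rot: [3.141, -0.002, -0.064]
force: [0.1, 0.1, 8.9]
grip_width: 0.0464
finger_force: 9.1
```

Scaled: -0.1 m / 0.75 = -0.1333, -0.06 m / 0.75 = -0.08.

Request:
creep_tool(deltas={"aperture": [0.046, 0.046, 0.046, 0.046, 0.046], "tx": [0, 0, 0, 0, 0], "ty": [0, 0, 0, 0, 0], "tz": [-0.0133, -0.04, -0.08, -0.1333, -0.1333], "rx": [0, 0, 0, 0, 0], "ry": [0, 0, 0, 0, 0], "rz": [0, 0, 0, 0, 0]})

```text
clock: 6.35
position: [0.5659, -0.3131, 0.1159]
tool_rot: [3.14, -0.005, -0.064]
force: [-0.4, -0.1, -1.0]
grip_width: 0.046
finger_force: 7.2
```

Request:
creep_tool(deltas={"aperture": [0.046, 0.046], "tx": [0, 0], "ty": [0, 0], "tz": [0, 0], "rx": [0, 0], "ry": [0, 0], "rz": [0, 0]})

```text
clock: 6.6
position: [0.5642, -0.3118, 0.1112]
tool_rot: [-3.141, 0.001, -0.064]
force: [1.0, 1.1, -0.7]
grip_width: 0.0459
finger_force: 7.2
```

```bash
python3 - <<'E'
from h import *
c=calibration("wrist"); im,d=grab_frame("wrist"); np.savez("w5.npz",im=im,d=d,**{k:np.array(v) for k,v in c.items()}); cv2.imwrite("pics/w5.png",im[80:400])
P=cloud(c,d); s=bot.observe()
T=R.from_euler('xyz',s['tool_rot']).as_matrix(); q=(P-s['position'])@T
np.set_printoptions(suppress=True,precision=4)
m=(q[...,0]>.02)&(q[...,0]<.09)&(abs(q[...,1])<.05)&(q[...,2]<.01)&(q[...,2]>-.06)&(d>0)
p=q[m]; print(m.sum())
for a in np.arange(.02,.09,.01):
    k=p[(p[:,0]>a)&(p[:,0]<a+.01)]
    if len(k): print(a.round(3),len(k),"y",k[:,1].min(),k[:,1].max(),"z med",np.median(k[:,2]),"min",k[:,2].min())
E
```

```text
4623
0.02 1123 y -0.04896105968886848 0.021940318861133835 z med -0.02594518340382402 min -0.028363069523814684
0.03 1840 y -0.04878781503974992 0.02205687246556186 z med -0.025970357236597894 min -0.027984933408655918
0.04 570 y -0.022615550454472732 0.021133528326526346 z med -0.02021971213283226 min -0.02402096369078902
0.05 574 y -0.023464522123894552 0.022126638240587804 z med -0.02016557510736463 min -0.022290130462869526
0.06 516 y -0.023457582297417612 0.021565040932882026 z med -0.020177600628635523 min -0.02227044387442703
```

View pics/w5.png

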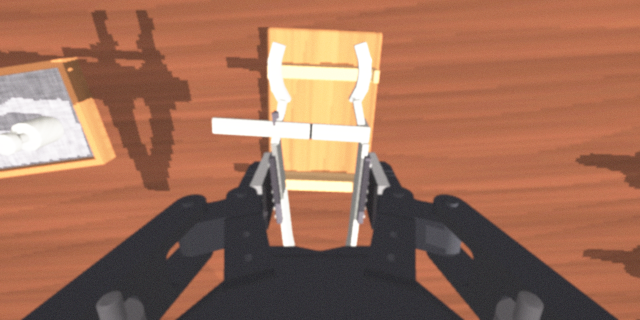

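The tongs hang level in the pads with the gauge bar ahead at cropped row 131 (line at column 311) and both jaws visible at columns 278 and 362. Next I go to a point in front of the tray.

Scaled: -0.22 m / 0.75 = -0.2933, -0.06 m / 0.75 = -0.08.

Request:
creep_tool(deltas={"aperture": [0.046, 0.046, 0.046, 0.046, 0.046], "tx": [-0.0133, -0.0333, -0.06, -0.08, -0.1067], "ty": [-0.0333, -0.0933, -0.16, -0.2267, -0.2933], "tz": [0, 0, 0, 0, 0], "rx": [0, 0, 0, 0, 0], "ry": [0, 0, 0, 0, 0], "rz": [0, 0, 0, 0, 0]}, quiet=true)

```text
ok
```

Request:
creep_tool(deltas={"aperture": [0.046, 0.046, 0.046, 0.046, 0.046], "tx": [-0.0267, -0.0467, -0.0627, -0.0733, -0.0733], "ty": [-0.06, -0.12, -0.1733, -0.2067, -0.2173], "tz": [0, 0, 0, 0, 0], "rx": [0, 0, 0, 0, 0], "ry": [0, 0, 0, 0, 0], "rz": [0, 0, 0, 0, 0]})

```text
clock: 7.9
position: [0.4539, 0.0801, 0.1115]
tool_rot: [3.141, 0.001, -0.062]
force: [0.1, -1.0, -0.1]
grip_width: 0.0461
finger_force: 7.2
```

Request:
creep_tool(deltas={"aperture": [0.046, 0.046, 0.046, 0.046, 0.046], "tx": [0, 0, 0, 0, 0], "ty": [0, 0, 0, 0, 0], "tz": [0.0267, 0.0667, 0.0867, 0.0867, 0.0867], "rx": [0, 0, 0, 0, 0], "ry": [0, 0, 0, 0, 0], "rz": [0, 0, 0, 0, 0]})

```text
clock: 8.52
position: [0.4548, 0.0782, 0.0473]
tool_rot: [3.141, -0.0, -0.065]
force: [0.6, -0.9, -0.9]
grip_width: 0.0461
finger_force: 7.2
```

```bash
python3 -c "
from h import *
print(bot.observe()['qpos'])
c=calibration('wrist'); im,d=grab_frame('wrist'); np.savez('w6.npz',im=im,d=d,**{k:np.array(v) for k,v in c.items()},pos=bot.observe()['position'],rot=bot.observe()['tool_rot']); cv2.imwrite('pics/w6.png',im)"
```

```text
[-0.70837517  0.67767173  0.55651225  2.1732509  -0.77190439  0.4942495
 -1.18465282]
```

View pics/w6.png

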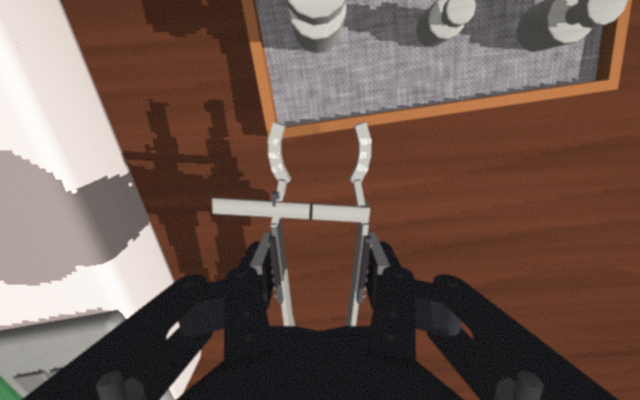

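The jaws are open at (278,152) and (362,152), with the large weight's head straight ahead at about (318,15). The index is at (276,200) and the gauge line at (311,210).

```bash
python3 - <<'E'
from h import *
np.set_printoptions(suppress=True,precision=4)
z=np.load("w6.npz"); c={k:z[k] for k in("vfov","cx","cy","eye","attitude")}; im=z["im"]; P=cloud(c,z["d"])
T=R.from_euler('xyz',z['rot']).as_matrix(); L=lambda p:(p-z['pos'])@T
m=(P[...,2]>.06)&(P[...,2]<.08)&(P[...,0]>.54)&(P[...,1]>.04); p=P[m]
print("head cloud",m.sum(),p.mean(0),np.ptp(p,0),"y mid",(p[:,1].min()+p[:,1].max())/2,"xmin",p[:,0].min(),"ymm",p[:,1].min(),p[:,1].max())
v,u=np.nonzero(m); print("px",u.min(),u.max(),v.max(), L(onplane(c,(u.min()+u.max())/2,5,.07)))
q=L(P); k=(q[...,0]>.03)&(q[...,0]<.1)&(abs(q[...,1])<.06)&(abs(q[...,2]+.02)<.008); a=q[k]
print("tips x max",np.percentile(a[:,0],99.5))
for s in (1,-1):
    b=a[(a[:,1]*s>0)&(a[:,0]>.045)]; 
    for x in np.arange(.045,.07,.005):
        g=b[(b[:,0]>=x)&(b[:,0]<x+.005)]
        if len(g): print(s,x.round(3),g[:,1].min(),g[:,1].max(),np.median(g[:,2]))
print("head in tool",L(np.array([.5746,.072,.07])))
E
```

```text
head cloud 1192 [0.5633 0.0831 0.0679] [0.0295 0.1554 0.0117] y mid 0.1384308429207288 xmin 0.5400484981983262 ymm 0.06070782698960685 0.21615385885185076
px 0 346 104 [ 0.1114 -0.0554 -0.0225]
tips x max 0.06811260582839078
1 0.045 0.014347773441233587 0.021552907986565457 -0.020263421444241182
1 0.05 0.016508238446336733 0.0222133546599968 -0.020378893811144695
1 0.055 0.017051195924227533 0.02253542897198643 -0.020494894086539324
1 0.06 0.01563135091507142 0.022244372637879657 -0.020655075917977047
1 0.065 0.014869875809100676 0.020598836082514775 -0.020585334661357244
-1 0.045 -0.022115361412963015 -0.014808711817450452 -0.020267090214513856
-1 0.05 -0.023085460264686337 -0.01712409187670002 -0.02045791707573947
-1 0.055 -0.02300951489192026 -0.01767595267529023 -0.020658510568998305
-1 0.06 -0.02277518903981352 -0.01612339785332512 -0.02062906990230928
-1 0.065 -0.021111006684343493 -0.015600924227558783 -0.020623017446063954
head in tool [ 0.1199 -0.0013 -0.0225]
```

The manual's scale: shifts go in shares of 0.75 m and turns go in shares of 180 degrees. Converting my numbers, 0.0145 m / 0.75 = 0.0193, 0.007 m / 0.75 = 0.0093.

Request:
creep_tool(deltas={"aperture": [0.046, 0.046, 0.046, 0.046], "tx": [0, 0, 0, 0], "ty": [-0.0007, -0.0013, -0.0013, -0.0013], "tz": [0.0093, 0.0193, 0.0193, 0.0193], "rx": [0, 0, 0, 0], "ry": [0, 0, 0, 0], "rz": [0, 0, 0, 0]})

```text
clock: 9.07
position: [0.4545, 0.0797, 0.0323]
tool_rot: [3.141, 0.0, -0.064]
force: [0.6, 1.1, -2.1]
grip_width: 0.0461
finger_force: 7.2
```

Request:
creep_tool(deltas={"aperture": [0.046, 0.046, 0.046, 0.046, 0.046], "tx": [0.02, 0.04, 0.0533, 0.0533, 0.0533], "ty": [0, 0, 0, 0, 0], "tz": [0, 0, 0, 0, 0], "rx": [0, 0, 0, 0, 0], "ry": [0, 0, 0, 0, 0], "rz": [0, 0, 0, 0, 0]})

```text
clock: 9.7
position: [0.494, 0.0772, 0.0322]
tool_rot: [3.141, 0.001, -0.064]
force: [0.8, 0.5, -0.6]
grip_width: 0.0461
finger_force: 7.2
```

```bash
cat > look.py <<'E'
import sys
from h import *
np.set_printoptions(suppress=True,precision=4)
tag=sys.argv[1]; s=bot.observe(); c=calibration('wrist'); im,d=grab_frame('wrist'); cv2.imwrite(f'pics/{tag}.png',im)
P=cloud(c,d); T=R.from_euler('xyz',s['tool_rot']).as_matrix(); q=(P-s['position'])@T
print("pos",s['position'],s['tool_rot'],"w",s['grip_width'],s['finger_force'])
zt=-(.070+float(sys.argv[2] if len(sys.argv)>2 else 0)-s['position'][2])
k=(abs(q[...,2]-zt)<.004)&(abs(q[...,1])<.03)&(q[...,0]>.03)&(q[...,0]<.14); a=q[k]
n,l,st,ce=cv2.connectedComponentsWithStats(k.astype(np.uint8)); i=1+np.argmax(st[1:,4]); a=q[l==i]
print("head: n",len(a),"x",a[:,0].min(),a[:,0].max(),"y",a[:,1].min(),a[:,1].max(),"z",np.median(a[:,2]),"centre",(a.min(0)+a.max(0))/2)
k=(abs(q[...,2]+.0205)<.004)&(abs(q[...,1])<.03)&(q[...,0]>.04)&(q[...,0]<.08); a=q[k]
for sg in (1,-1):
    b=a[a[:,1]*sg>0]
    if len(b): print("jaw",sg,"x",b[:,0].min(),np.percentile(b[:,0],99.5),"y",b[:,1].min(),b[:,1].max(),"z",np.median(b[:,2]))
E
python3 look.py w7
```

```text
pos [0.494  0.0772 0.0322] [ 3.1415  0.0006 -0.0643] w 0.0461078607804381 7.233910703798756
head: n 4187 x 0.06781403312246288 0.09346497402219742 y -0.013154794583383195 0.01236411427869924 z -0.03778041845874275 centre [ 0.0806 -0.0004 -0.037 ]
jaw 1 x 0.04001163271296637 0.06821497667025424 y 0.013080155719757895 0.02217779031192977 z -0.020647144146431932
jaw -1 x 0.04004892628056276 0.06820152338574285 y -0.023204562096999715 -0.014191521019476775 z -0.020685724017651844
```

Request:
creep_tool(deltas={"aperture": [0.046, 0.046, 0.046], "tx": [0.016, 0.0327, 0.0327], "ty": [0, 0, 0], "tz": [0, 0, 0], "rx": [0, 0, 0], "ry": [0, 0, 0], "rz": [0, 0, 0]})

```text
clock: 10.12
position: [0.52, 0.0755, 0.0323]
tool_rot: [3.141, -0.001, -0.064]
force: [0.0, -0.6, -1.0]
grip_width: 0.046
finger_force: 7.2
```

Request:
creep_tool(deltas={"aperture": [0.044, 0.042, 0.04, 0.039, 0.039], "tx": [0, 0, 0, 0, 0], "ty": [0, 0, 0, 0, 0], "tz": [0, 0, 0, 0, 0], "rx": [0, 0, 0, 0, 0], "ry": [0, 0, 0, 0, 0], "rz": [0, 0, 0, 0, 0]})

```text
clock: 10.75
position: [0.5188, 0.0757, 0.0323]
tool_rot: [-3.142, 0.0, -0.064]
force: [0.2, -0.4, -0.3]
grip_width: 0.0392
finger_force: 10.7
```

```bash
python3 look.py w8
```

```text
pos [0.5188 0.0757 0.0323] [-3.1415  0.     -0.0642] w 0.039199769309556626 10.711061507463455
head: n 3384 x 0.043419128857141664 0.06858581833500439 y -0.01312038506486745 0.01216926457021016 z -0.037568140717179496 centre [ 0.056  -0.0005 -0.0368]
jaw 1 x 0.040009295812619396 0.06813493647608436 y 0.00939374642469199 0.01728328681340836 z -0.01961011012728268
jaw -1 x 0.040048492349673004 0.06816491982313141 y -0.018384781027047457 -0.01043475126212183 z -0.019586885353684972
```

Request:
creep_tool(deltas={"aperture": [0.038, 0.0365, 0.0355, 0.035, 0.0345], "tx": [0, 0, 0, 0, 0], "ty": [0, 0, 0, 0, 0], "tz": [0, 0, 0, 0, 0], "rx": [0, 0, 0, 0, 0], "ry": [0, 0, 0, 0, 0], "rz": [0, 0, 0, 0, 0]})

```text
clock: 11.42
position: [0.5189, 0.0756, 0.0323]
tool_rot: [3.142, -0.0, -0.064]
force: [0.5, 0.9, -0.3]
grip_width: 0.0348
finger_force: 13.2
```

```bash
python3 look.py w9
```

```text
pos [0.5189 0.0756 0.0323] [ 3.1416 -0.     -0.0643] w 0.03479337903825357 13.156151622533798
head: n 3383 x 0.04325737482398053 0.06859551801077311 y -0.01337256174965318 0.01214626414746919 z -0.03760502951941079 centre [ 0.0559 -0.0006 -0.0369]
jaw 1 x 0.04004307929944414 0.06808833440890152 y 0.006193160665806149 0.013542509856815101 z -0.01898284822602538
jaw -1 x 0.040063561470416474 0.06802027339943323 y -0.015289313255626174 -0.007348041792569518 z -0.01912130271598599
```

Request:
creep_tool(deltas={"aperture": [0.034, 0.0335, 0.0332, 0.0332], "tx": [0, 0, 0, 0], "ty": [0, 0, 0, 0], "tz": [0, 0, 0, 0], "rx": [0, 0, 0, 0], "ry": [0, 0, 0, 0], "rz": [0, 0, 0, 0]})

```text
clock: 11.98
position: [0.5189, 0.0756, 0.0323]
tool_rot: [3.142, 0.0, -0.064]
force: [0.6, 0.4, -0.5]
grip_width: 0.0334
finger_force: 14.2
```

```bash
python3 look.py w10 && python3 -c "
import cv2; a=cv2.imread('pics/w10.png')[60:300,180:460]; cv2.imwrite('pics/w10c.png',cv2.resize(a,(700,600),interpolation=cv2.INTER_CUBIC))"
```

```text
pos [0.5189 0.0756 0.0323] [ 3.1416  0.0001 -0.0643] w 0.03337049036148192 14.165666252374649
head: n 3380 x 0.04341684855921802 0.06859079159358661 y -0.013133292882481808 0.01207190490071158 z -0.03762119622388785 centre [ 0.056  -0.0005 -0.0368]
jaw 1 x 0.04002531895866081 0.06814804477757301 y 0.005755715872806168 0.012517264722703569 z -0.019096643601705647
jaw -1 x 0.040249692842611776 0.06812575894494263 y -0.013760090909374476 -0.006534728541705856 z -0.018809730142585107
```

View pics/w10c.png

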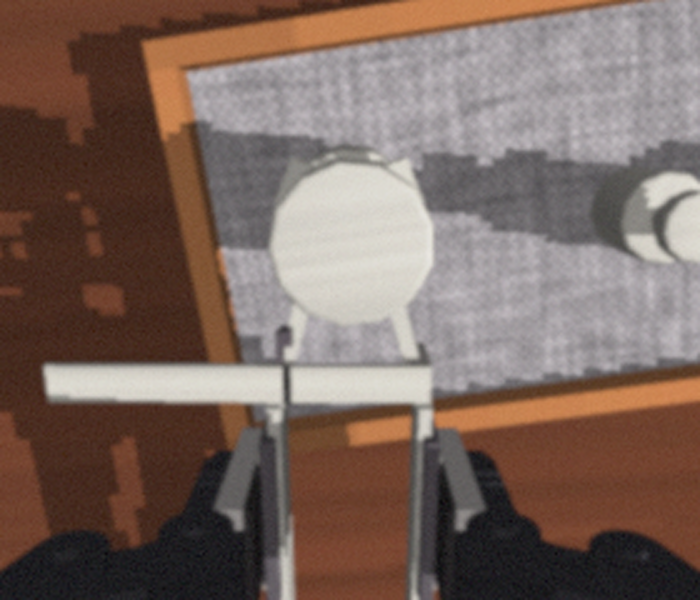

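The index (285,340 in the crop) stands at the gauge line (288,380), and the head is centred over the closed jaws. Now I lift gently.

Scaled: -0.012 m / 0.75 = -0.016, -0.01 m / 0.75 = -0.0133.

Request:
creep_tool(deltas={"aperture": [0.033, 0.033, 0.033, 0.033, 0.033], "tx": [0, 0, 0, 0, 0], "ty": [0, 0, 0, 0, 0], "tz": [-0.004, -0.008, -0.0107, -0.0133, -0.016], "rx": [0, 0, 0, 0, 0], "ry": [0, 0, 0, 0, 0], "rz": [0, 0, 0, 0, 0]})

```text
clock: 12.65
position: [0.5188, 0.0757, 0.0444]
tool_rot: [3.142, 0.0, -0.064]
force: [0.3, -0.2, -2.7]
grip_width: 0.0334
finger_force: 14.4
```

Request:
creep_tool(deltas={"aperture": [0.033, 0.033, 0.033, 0.033, 0.033], "tx": [0, 0, 0, 0, 0], "ty": [0, 0, 0, 0, 0], "tz": [-0.0053, -0.0107, -0.016, -0.02, -0.02], "rx": [0, 0, 0, 0, 0], "ry": [0, 0, 0, 0, 0], "rz": [0, 0, 0, 0, 0]})

```text
clock: 13.28
position: [0.519, 0.0757, 0.0595]
tool_rot: [-3.141, -0.0, -0.064]
force: [-1.1, 0.0, -2.5]
grip_width: 0.0336
finger_force: 14.4
```

```bash
python3 look.py w11 0.018
```

```text
pos [0.519  0.0757 0.0595] [-3.1415 -0.0003 -0.0642] w 0.0336046943534102 14.375099390745163
head: n 2903 x 0.043130105174050616 0.06854679339223775 y -0.012833185728939416 0.012399996327313381 z -0.028460680405016956 centre [ 0.0558 -0.0002 -0.0278]
jaw 1 x 0.04007648213678419 0.06831651607241226 y 0.00011920425865453814 0.012525402325775732 z -0.018871754281691643
jaw -1 x 0.04003810962620261 0.06825525099237129 y -0.013861682423953628 -0.002009878080383584 z -0.018729264132820764
```

Scaled: -0.067 m / 0.75 = -0.0893, -0.05 m / 0.75 = -0.0667.

Request:
creep_tool(deltas={"aperture": [0.033, 0.033, 0.033, 0.033, 0.033], "tx": [0, 0, 0, 0, 0], "ty": [0, 0, 0, 0, 0], "tz": [-0.008, -0.024, -0.044, -0.0667, -0.0893], "rx": [0, 0, 0, 0, 0], "ry": [0, 0, 0, 0, 0], "rz": [0, 0, 0, 0, 0]})

```text
clock: 13.95
position: [0.519, 0.0757, 0.1278]
tool_rot: [-3.141, -0.0, -0.064]
force: [-0.1, 1.2, -3.1]
grip_width: 0.0335
finger_force: 14.4
```

Request:
creep_tool(deltas={"aperture": [0.033, 0.033, 0.033, 0.033, 0.033], "tx": [0, 0, 0, 0, 0], "ty": [0, 0, 0, 0, 0], "tz": [-0.0187, -0.0333, -0.0413, -0.0413, -0.0413], "rx": [0, 0, 0, 0, 0], "ry": [0, 0, 0, 0, 0], "rz": [0, 0, 0, 0, 0]})

```text
clock: 14.58
position: [0.5187, 0.0756, 0.1569]
tool_rot: [3.141, 0.001, -0.064]
force: [0.0, 0.3, -3.0]
grip_width: 0.0336
finger_force: 14.4
```

```bash
python3 look.py w12 0.116
```

```text
pos [0.5187 0.0756 0.1569] [ 3.1413  0.0006 -0.0642] w 0.03358491336294403 14.422608464956284
head: n 2898 x 0.042943560751870405 0.06853430252501945 y -0.012870433265128716 0.012301934674861827 z -0.028453749900004134 centre [ 0.0557 -0.0003 -0.0278]
jaw 1 x 0.04013223701893505 0.0683492428965698 y 0.0005063630868675081 0.012500181158015827 z -0.018911142329876833
jaw -1 x 0.04006254339331591 0.06854641946303512 y -0.013898409055899572 -0.0016060756927370578 z -0.018595868435968176
```

Scaled: -0.076 m / 0.75 = -0.1013, -0.056 m / 0.75 = -0.0747.

Request:
creep_tool(deltas={"aperture": [0.033, 0.033, 0.033, 0.033, 0.033], "tx": [-0.0027, -0.0093, -0.0187, -0.0293, -0.04], "ty": [-0.008, -0.024, -0.048, -0.0747, -0.1013], "tz": [0, 0, 0, 0, 0], "rx": [0, 0, 0, 0, 0], "ry": [0, 0, 0, 0, 0], "rz": [0, 0, 0, 0, 0]}, quiet=true)

```text
ok
```

Request:
creep_tool(deltas={"aperture": [0.033, 0.033, 0.033, 0.033, 0.033], "tx": [-0.0107, -0.0213, -0.032, -0.0427, -0.052], "ty": [-0.0267, -0.0533, -0.08, -0.1067, -0.1333], "tz": [0, 0, 0, 0, 0], "rx": [0, 0, 0, 0, 0], "ry": [0, 0, 0, 0, 0], "rz": [0, 0, 0, 0, 0]}, quiet=true)

```text
ok
```

Request:
creep_tool(deltas={"aperture": [0.033, 0.033, 0.033, 0.033, 0.033], "tx": [-0.0093, -0.016, -0.0213, -0.024, -0.024], "ty": [-0.024, -0.0427, -0.056, -0.064, -0.064], "tz": [0, 0, 0, 0, 0], "rx": [0, 0, 0, 0, 0], "ry": [0, 0, 0, 0, 0], "rz": [0, 0, 0, 0, 0]})

```text
clock: 16.5
position: [0.4465, 0.3048, 0.1573]
tool_rot: [3.141, -0.0, -0.064]
force: [0.9, -0.6, -3.3]
grip_width: 0.0333
finger_force: 13.9
```

Request:
creep_tool(deltas={"aperture": [0.033, 0.033, 0.033, 0.033, 0.033], "tx": [0, 0, 0, 0, 0], "ty": [0, 0, 0, 0, 0], "tz": [0, 0, 0, 0, 0], "rx": [0, 0, 0, 0, 0], "ry": [0, 0, 0, 0, 0], "rz": [0, 0, 0, 0, 0]})

```text
clock: 17.12
position: [0.4465, 0.3048, 0.1573]
tool_rot: [-3.142, -0.0, -0.064]
force: [0.0, -1.3, -3.1]
grip_width: 0.0333
finger_force: 13.9
```

```bash
python3 look.py w13 0.116 && python3 - <<'E'
from h import *
for n in("scene","side"): im,d=grab_frame(n); cv2.imwrite(f"pics/{n}F.png",im)
a=cv2.imread("pics/sceneF.png")[130:330,330:560]; b=cv2.imread("pics/sideF.png")[80:280,120:350]
w=cv2.imread("pics/w13.png")[20:320,150:495]
cv2.imwrite("pics/F.png",cv2.resize(np.hstack([cv2.resize(x,(345,300)) for x in(w,a,b)]),(800,232)))
E
```

```text
pos [0.4465 0.3048 0.1573] [-3.1416 -0.     -0.0643] w 0.03326836093384319 13.928926438093185
head: n 2898 x 0.0429533113250787 0.06850458497027188 y -0.01290744440092706 0.012363981964845411 z -0.028424946468929645 centre [ 0.0557 -0.0003 -0.0279]
jaw 1 x 0.04008428113595268 0.06828227460847144 y 0.0005533241526179426 0.012505725359243842 z -0.018822348937455602
jaw -1 x 0.04001760925930123 0.06847662525557821 y -0.013893780440223723 -0.001584090106377896 z -0.01864767678144892
```

View pics/F.png

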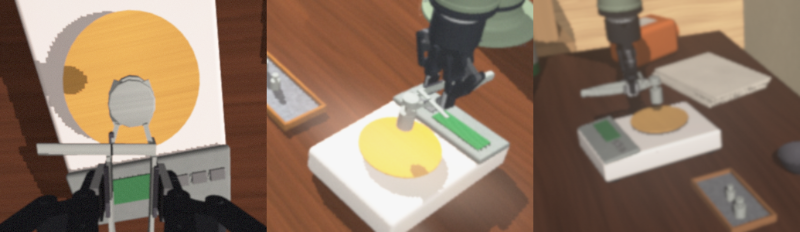

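The weight hangs upright and clear of the pan in all three views; in the wrist view the head is at (131,103) and the pan's centre appears at about (132,78). I'll measure the pan again from this view.

```bash
python3 - <<'E'
from h import *
s=bot.observe(); c=calibration("wrist"); im=cv2.imread("pics/w13.png"); h=cv2.cvtColor(im,cv2.COLOR_BGR2HSV)
m=((h[...,0]>8)&(h[...,0]<35)&(h[...,1]>110)&(h[...,2]>90)).astype(np.uint8); m[:, :215]=0; m[:,420:]=0; m[225:]=0
q=cv2.convexHull(max(cv2.findContours(m,0,2)[0],key=cv2.contourArea)).reshape(-1,2)
W=np.array([onplane(c,*p,.08)[:2] for p in q]).astype(np.float32); C,r=cv2.minEnclosingCircle(W); print("pan",C,r,cv2.fitEllipse(W))
T=R.from_euler('xyz',s['tool_rot']).as_matrix(); print("weight",s['position']+T@[.0557,-.0003,-.0284+.062], s['qd'].round(4))
E
```

```text
pan (0.5035397410392761, 0.3020605444908142) 0.06873735785484314 ((0.5036441683769226, 0.30204975605010986), (0.13667552173137665, 0.13694855570793152), 24.68936538696289)
weight [0.50204035 0.3014773  0.12368224] [ 0.0013 -0.      0.0003  0.0001  0.0005  0.0016 -0.    ]
```

Pan radius comes out at 68.7 mm (69 given). The weight is 1.6 mm from the pan's centre, 44 mm above it and still, so I'm handing in.

```bash
python3 -c "
from workcell import job; print(job.job_done())"
```

```text
the job is handed in; nothing more can be done
None
```

I handed the job in at about 17 s: by my last measurement the 200 g weight hangs upright and still in the tongs, about 2 mm from the pan's centre and 44 mm above it, with the jaw gap at about 16.4 mm; the hand-in returned no verdict.

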